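Prick-mark the long blank in the pedal press

ROBOT

A 7-joint arm with a two-finger parallel gripper is mounted at the origin on the work surface. World frame = base frame: x ahead of the robot, y to its left, z up, the work surface at z = 0. Lengths are in mm, angles in rad, forces in N, time in s.
With the tool pointing down it reaches from about 400 to 850 mm from the base axis. Payload 10.4 kg.
Tool frame: the origin (TCP) lies midway between the tips of the shut fingers; the grasp point (between the pads) lies 19 mm behind it; z points along the fingers, y is the line along which they close (so a half turn about z gives the same grasp; the last joint's range is limited). The gripper opens to 85 mm and grips with 20 to 120 N. Pads are 22 mm wide; open, the fingers measure 114 mm over their backs; the gripper's body (76 mm by 85 mm) begins 54 mm behind the grasp point. The pads swing forward as they close: fully open they stand 13 mm farther back than shut.
Start: joints at [1.319, 0.332, -0.065, 1.46, 0.022, 1.35, -0.088], TCP at [141.776, -608.729, 231.338] pointing down, gripper open.
Joint ranges: [-2.6, 2.6], [-0.5, 2.12], [-1.47, 1.34], [0.16, 2.42], [-1.27, 4.41], [0.06, 2.06], [-2.6, 2.6]. Speed limits (rad/s): [2.22, 2.22, 2.79, 2.79, 3.14, 3.14, 3.14].

INTERFACE

Orientations are given as a rotation vector (axis times angle).
In Python, from plant import bot gives the robot as it stands.
- The arm moves only by the tool step_arm, never from a script. Its argument "moves" is text: rows parted by semicolons, each of 7 numbers parted by spaces: the shift along the world's x, y, z in mm, then the turn, a rotation vector about the world's x, y, z in rad, then the opening in per cent of the stroke, from 0 (shut) to 100 (fully open). In form: dx dy dz rx ry rz fingers; .... A call has 1 to 10 rows; each row is the pose to reach, as a shift and turn from the pose commanded when the call began; what a row does not reach only later rows make up. A row lasts 1/10 s, in which the tool goes at most 50 mm and 8.59 degrees, less where a joint would pass 70% of its speed; a pose out of reach is approached as far as the arm can. A call with a gripper value outside its range is refused whole. The fingers move at their own pace and stop on an object; the grip force is fixed at half the most. Time passes only in rows, so rows that repeat a pose let the fingers close. It gives the time, the measured TCP pose, the force, the opening and the grip force at its end, in the units of the state.
- bot.get_state(): the state, without advancing time (a new reading comes with each control period).
- bot.snapshot(name): name is "scene" or "top" or "wrist"; returns the picture (400x640x3 uint8, red, green, blue); there is no depth.
- bot.camera_model(name): a dict with "fovy" (degrees; the focal length in pixels is half the picture's height over the tangent of half this angle, whatever the lens; pixels are square), "cx", "cy" (the principal point, pixels), "dist_coeffs" ([k1, k2, p1, p2, k3] as OpenCV has them; the pictures are not rectified), "cam_to_world" (4x4, takes a point from camera to world coordinates). Camera axes: x right, y down, z forward; pixel columns grow to the right and rows downward; lengths in mm; the calibration is good to about 2 mm. A picture is of the moment at which its call begins: read the wrist's pose just before it. camera_model takes no time and is no camera call; for the wrist camera it gives the pose at the moment of the call.
- bot.finish_job(): hands the job in; it is judged then, once.
The state is a dict: "time": time; "joints": joint angles; "qd": joint speeds; "effort": joint torques, N m; "eef_pos": TCP position; "orientation": TCP orientation; "contact_force": force on the tool from outside, world axes, zero at the start; "torque": the same for the moment, N m; "finger_gap": opening from 0.0 (shut) to 1.0 (fully open); "grasp_force": force on a finger pad.
Only numpy, scipy, OpenCV 4.12 (cv2) and the standard library are available. Lean on these libraries where they do the work, as an engineer would, in place of code of your own. Each camera call takes 0.05 s, during which the arm holds its last target. There are 200 camera calls.

TASK

Draw the longest wooden blank up out of the stack leaning in the rack, leaving the shorter ones leaning there, and lower it gently on end into the slot of the marking press until it stands on the slot's floor, then let go of it. Only then press the pedal fully down to its stop with the gripper, hold it there for about a second so that the jaw marks the blank, and let the pedal come back up. Leave the blank standing in the slot and do not disturb the other things on the bench.

Things in the scene. Friction and masses are not known exactly. Their poses are not given: they have to be found in the camera images.
- blank_long: the longest blank: plain pale board 16 mm thick (own x), 90 mm wide (own y), 165 mm long (own z), about 0.13 kg. Origin: centre of its lower end face; own z runs up along the board, so its top edge is at z = 165 mm. It leans in the rack (see rack), at any of the four places in the stack, its upper 50 mm or more standing free above the shorter blanks and the rest
- blank_a: shorter blank of the same board, 16 mm thick (x), 90 mm wide (y), 112 mm long (z); origin at the centre of its lower end face. It stays in the rack; if the long blank behind it is drawn out it just leans back further; a quick knock from behind could tip it forward
- blank_b: shorter blank of the same board, 16 mm thick (x), 90 mm wide (y), 105 mm long (z); origin at the centre of its lower end face. It stays in the rack; if the long blank behind it is drawn out it just leans back further; a quick knock from behind could tip it forward
- blank_c: shorter blank of the same board, 16 mm thick (x), 90 mm wide (y), 98 mm long (z); origin at the centre of its lower end face. It stays in the rack; if the long blank behind it is drawn out it just leans back further; a quick knock from behind could tip it forward
- rack: fixed plywood rack, 170 (x) by 130 mm (y), floor 15 mm high; origin at the underside, own +x roughly away from the robot. Four blanks stand in it on end, face to face, faces square to rack x, leaning about 0.36 rad with tops towards rack +x on a rest 110 mm high. Feet between rack x = -20 and +45 mm; a 12 mm lip on the floor at x = -60 to -48 mm stops them
- press: pedal marking press fixed to the bench, grey base 250 (x) by 150 mm (y), 20 mm thick; own +x points roughly away from the robot. Pedal on its -x side, upright slot on its +x side. Frame origin: on the underside, 20 mm towards the slot (+x) from the base's middle
- slot (a point): centre of the press's slot floor, 20 mm above the bench, at press x = +50 mm; axes as the press. Slot open at the top, 28 mm wide along x while the pedal is up, 110 mm long along y. Far wall: fixed steel fence, 70 mm above the slot floor. Near wall: steel jaw, 65 mm; pressing the pedal moves it 10 mm towards the fence. End cheeks 45 mm
- pedal_pad (a point): centre of the ribbed rubber pad on the pedal's upper face, where to press; 90 mm from the hinge, about 81 mm above the bench when up and 54 mm at the stop. Moves with the pedal. The pedal plate is 80 mm wide (y) and reaches 30 mm beyond this point towards press -x
- pedal (a joint): pedal angle in rad: 0 = fully up, grows as pressed down, 0.30 = at the stop. Hinge along the press's y at press x = -12 mm, 52 mm above the bench; at 0 the plate rises 0.25 rad from the hinge towards press -x. Force at the pad: about 4 N to start, 11 N at the stop; springs back up when let go
- vase: bystander: turned wooden vase, 190 mm tall, 74 mm across, standing on the bench; origin at the centre of its foot
- wax_tin: bystander: closed round metal tin, 55 mm tall, 72 mm across; origin at the centre of its underside
- sanding_block: bystander: cork sanding block lying flat, 110 by 60 by 32 mm; origin at the centre of its underside
There are look-alikes about, which are no part of the job. What is shaped like the blank_long but orange, pink or purple is not meant.

How it is judged:
By the outcome, as a careful person would: the job done as asked, in the order asked, and still so for the second after the job is handed in, with the robot touching nothing.
It also fails if it takes over 61 s, if anything falls off the work surface, if the arm or the gripper's body presses on something with over 40 N, if the wrist force passes 120 N, or if a joint passes its speed limit or range.

## Working session

There is one attempt and no reset: what is moved stays moved. The work goes in short steps, Python scripts to look and compute and a tool call to move; the robot and the scene stay as the last step left them, time stands still between calls to the robot, and variables do not carry over. Pictures are saved under pics/ and viewed, at most 10 in all, crops included, and the job is handed in when it is done.

Besides the shell and the picture viewer there is one more tool, called after "Request:" as name(argument=value, ...), one argument or row to a line, values as JSON. step_arm: Moves the arm, as the interface text tells. Its arguments: {"type":"object","properties":{"moves":{"type":"string"}},"required":["moves"]}

```bash
mkdir -p pics; python3 - <<'E'
from plant import bot
import cv2, numpy as np
for n in ("scene","top"):
    im=bot.snapshot(n); cv2.imwrite(f"pics/{n}0.png",im[:,:,::-1])
    m=bot.camera_model(n); print(n,m["fovy"],m["cx"],m["cy"],m["dist_coeffs"]); print(np.round(m["cam_to_world"],3).tolist())
s=bot.get_state(); print(s["time"],s["eef_pos"],s["orientation"])
E
```

```text
scene 53.911675361738084 326.9281817532816 204.67485485826057 [0.00794473 0.         0.         0.         0.        ]
[[0.508, 0.705, -0.494, 1156.687], [0.861, -0.408, 0.304, -345.112], [0.013, -0.58, -0.814, 1117.011], [0.0, 0.0, 0.0, 1.0]]
top 52.37931932231177 316.6955697428931 206.32935104729933 [-0.00046046  0.          0.          0.          0.        ]
[[-0.0, -0.999, 0.053, 443.096], [-1.0, 0.001, 0.0, 26.043], [-0.001, -0.053, -0.999, 1621.755], [0.0, 0.0, 0.0, 1.0]]
0.1 [ 141.70547807 -608.36419276  230.5681169 ] [-3.11972685e+00 -3.58593500e-01  3.25202354e-04]
```

View pics/scene0.png

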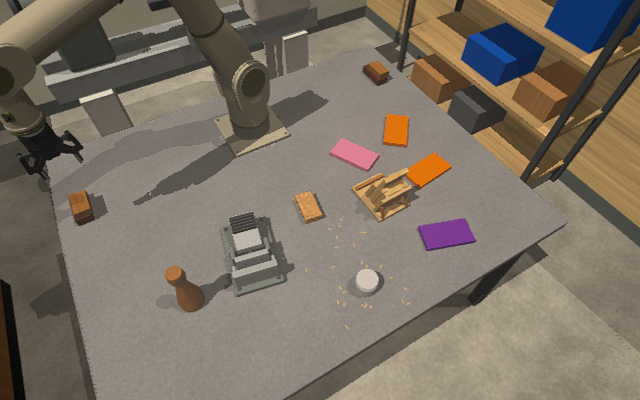

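View pics/top0.png

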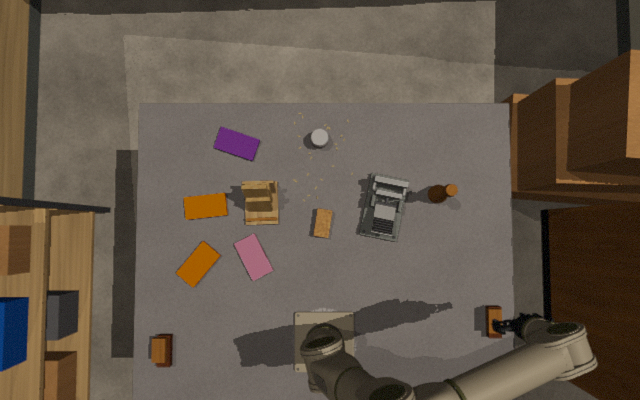

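Top view: rack around (261,203), press around (384,207), vase (442,193), tin (319,137) and cork block (323,223). In the scene view the rack is at (383,193) and the press at (252,255). I'll enlarge both.

```bash
cat > h.py <<'E'
import cv2, numpy as np
from plant import bot
def K(m,h=400):
    f=h/2/np.tan(np.radians(m["fovy"])/2); return np.array([[f,0,m["cx"]],[0,f,m["cy"]],[0,0,1]])
def ray(m,uv):
    p=cv2.undistortPoints(np.array([[uv]],float),K(m),np.array(m["dist_coeffs"]))[0,0]
    T=np.array(m["cam_to_world"]); return T[:3,3],T[:3,:3]@np.array([p[0],p[1],1.])
def onz(m,uv,z):
    o,d=ray(m,uv); return o+d*(z-o[2])/d[2]
def cross(m1,a,m2,b):
    o1,d1=ray(m1,a);o2,d2=ray(m2,b)
    s=np.linalg.lstsq(np.c_[d1,-d2],o2-o1,rcond=None)[0]; p,q=o1+d1*s[0],o2+d2*s[1]
    return (p+q)/2,np.linalg.norm(p-q)
def proj(m,P):
    T=np.linalg.inv(np.array(m["cam_to_world"])); R=T[:3,:3]
    return cv2.projectPoints(np.atleast_2d(np.array(P,float)),cv2.Rodrigues(R)[0],T[:3,3],K(m),np.array(m["dist_coeffs"]))[0][:,0]
E
python3 - <<'E'
import cv2,numpy as np
t=cv2.imread("pics/top0.png");s=cv2.imread("pics/scene0.png")
c=lambda im,x,y:cv2.resize(im[y:y+75,x:x+100],None,fx=4,fy=4,interpolation=cv2.INTER_CUBIC)
cv2.imwrite("pics/crop1.png",np.vstack([np.hstack([c(t,215,165),c(t,340,165)]),np.hstack([c(s,335,155),c(s,205,210)])]))
E
```

```text
(no output)
```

View pics/crop1.png

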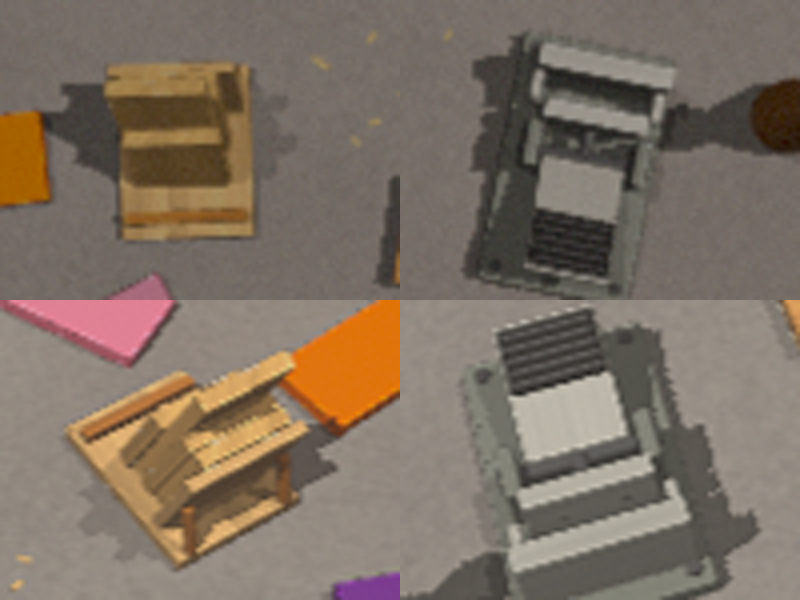

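Crops: in the top view the rack's floor corners are at about (245.5,225), (278.5,224) and (278,181.5). The press base corners are at (360,235.5), (398,239) and (371,173), with the fence bar at the top and the jaw bar below it. The long board sticks up behind several shorter ones.

```bash
python3 - <<'E'
from h import *
t=bot.camera_model("top");s=bot.camera_model("scene")
C=lambda x,y:(215+x/4-.4,165+y/4-.4)
D=lambda x,y:(340+x/4-.4,165+y/4-.4)
p=lambda n,v:print(n,np.round(v,1))
for q in [(122,240),(254,236),(252,66)]: p("rack",onz(t,C(*q),15))
for q in [(107,68),(107,95),(220,82)]: p("longtop",onz(t,C(*q),165))
for q in [(80,282),(232,297),(125,32)]: p("base",onz(t,D(*q),20))
for q in [(142,42),(274,70),(142,58),(272,88)]: p("fencetop",onz(t,D(*q),90))
for q in [(148,100),(250,122),(142,114),(245,134)]: p("jawtop",onz(t,D(*q),85))
for q in [(136,215),(215,222),(126,260),(208,276)]: p("pad",onz(t,D(*q),81))
p("vase",onz(t,(442,193),100));p("tin",onz(t,(319,137),55));p("block",onz(t,(323,223),32))
E
```

```text
rack [456.6 309.5  15. ]
rack [460.5 179.3  15. ]
rack [629.1 182.   15. ]
longtop [610.  297.9 165. ]
longtop [585.6 297.7 165. ]
longtop [597.3 196.2 165. ]
base [ 415.1 -141.7   20. ]
base [ 400.4 -290.9   20. ]
base [ 662.2 -187.8   20. ]
fencetop [ 643.1 -194.5   90. ]
fencetop [ 616.3 -319.1   90. ]
fencetop [ 627.8 -194.3   90. ]
fencetop [ 599.3 -317.    90. ]
jawtop [ 588.4 -200.4   85. ]
jawtop [ 567.4 -296.9   85. ]
jawtop [ 575.1 -194.6   85. ]
jawtop [ 556. -292.   85.]
pad [ 479.5 -188.7   81. ]
pad [ 472.8 -263.5   81. ]
pad [ 436.9 -178.9   81. ]
pad [ 421.8 -256.3   81. ]
vase [ 574.  -443.6  100. ]
tin [796.9  17.7  55. ]
block [462.6   2.2  32. ]
```

Request:
step_arm(
  moves="100 120 100 0 0 0.1 100;290 360 170 0 0 0.7 100;290 360 170 0 0 0.7 100;290 360 170 0 0 0.7 100;290 360 170 0 0 0.7 100;290 360 170 0 0 0.7 100;290 360 170 0 0 0.7 100;290 360 170 0 0 0.7 100;290 360 170 0 0 0.7 100;290 360 170 0 0 0.7 100",
)

```text
time: 1.1
eef_pos: [432.8, -246.4, 402.1]
orientation: [2.808, 1.408, 0.0]
contact_force: [0.7, 0.2, -0.3]
finger_gap: 1.002
grasp_force: 0.0
```

```bash
python3 - <<'E'
from h import *
from scipy.spatial.transform import Rotation as R
s=bot.get_state();print(s["time"],s["eef_pos"],s["joints"])
r=R.from_rotvec(s["orientation"]).as_matrix();print(r.round(3))
T=np.array(bot.camera_model("wrist")["cam_to_world"])
print((r.T@(T[:3,3]-s["eef_pos"])).round(1));print((r.T@T[:3,:3]).round(3),bot.camera_model("wrist")["fovy"])
E
```

```text
1.1 [ 432.81393987 -246.36810219  402.12190013] [ 0.90394677  0.04291205 -0.49346374  1.45263017  0.02050343  1.65078255
 -0.22843325]
[[ 0.598  0.802  0.   ]
 [ 0.802 -0.598 -0.   ]
 [-0.     0.    -1.   ]]
[  74.3    0.7 -143.6]
[[ 0.    -0.957 -0.291]
 [ 1.    -0.     0.001]
 [-0.001 -0.291  0.957]] 65.8393883292019
```

Request:
step_arm(
  moves="160 496 -60 0 0 0.66 100;160 496 -60 0 0 0.66 100;160 496 -60 0 0 0.66 100;160 496 -60 0 0 0.66 100;160 496 -60 0 0 0.66 100;160 496 -60 0 0 0.66 100;160 496 -60 0 0 0.66 100;160 496 -60 0 0 0.66 100;160 496 -60 0 0 0.66 100;160 496 -60 0 0 0.66 100",
)

```text
time: 2.1
eef_pos: [584.8, 225.5, 343.4]
orientation: [2.203, 2.24, -0.001]
contact_force: [0.7, -0.1, 1.4]
finger_gap: 1.001
grasp_force: 0.0
```

Request:
step_arm(
  moves="0 24 0 0 0 0 100;0 24 0 0 0 0 100;0 24 0 0 0 0 100",
)

```text
time: 2.4
eef_pos: [584.1, 248.4, 343.6]
orientation: [-2.2, -2.242, 0.001]
contact_force: [-0.5, -1.1, -0.1]
finger_gap: 0.998
grasp_force: 0.0
```

```bash
python3 - <<'E'
from h import *
import pickle
s=bot.get_state();m=bot.camera_model("wrist");im=bot.snapshot("wrist")
pickle.dump((m,s,im),open("w1.pkl","wb"));print(s["time"],s["eef_pos"],s["orientation"])
cv2.imwrite("pics/w1.png",im[:,:,::-1])
E
```

```text
2.4 [584.07446773 248.38535067 343.57861731] [-2.19964799e+00 -2.24232740e+00  1.26968892e-03]
```

View pics/w1.png

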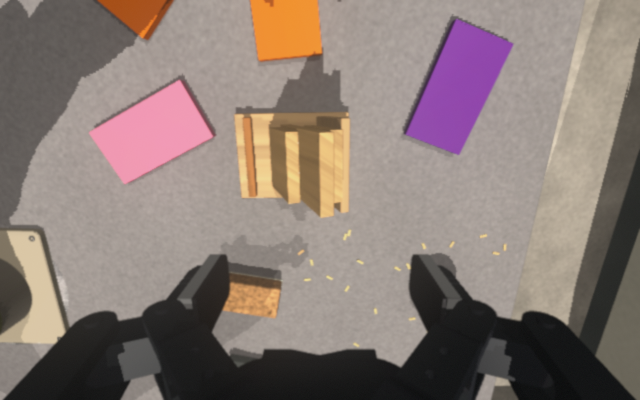

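Wrist view: the rack is at (236–350, 108–215), with its lip on the left and the boards' top edges around (290–345, 130–215). I'll enlarge it.

```bash
python3 - <<'E'
import cv2
im=cv2.imread("pics/w1.png")
cv2.imwrite("pics/w1c.png",cv2.resize(im[100:225,225:365],None,fx=4.8,fy=4.8,interpolation=cv2.INTER_CUBIC))
E
```

```text
(no output)
```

View pics/w1c.png

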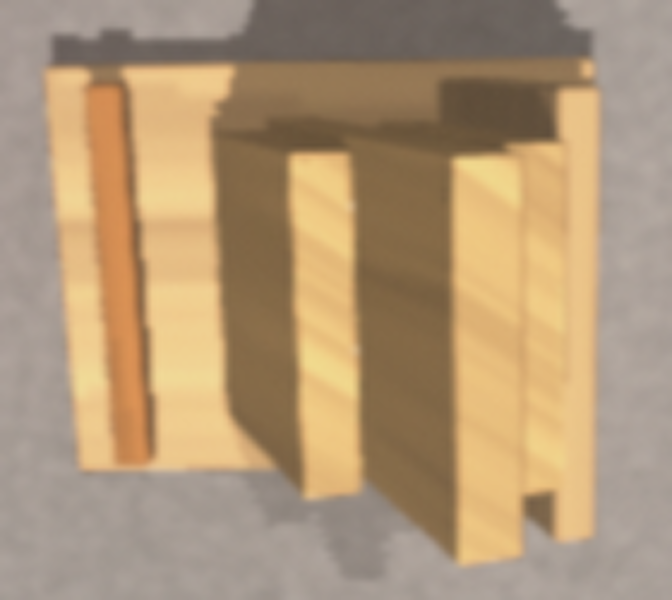

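Crop: the long board's top end face has its corners at crop (455,155), (518,155), (522,555) and (458,565). There are short boards both in front and behind, and the rest is at the far right.

```bash
python3 - <<'E'
from h import *
import pickle
m,s,im=pickle.load(open("w1.pkl","rb"))
q=lambda x,y:(225+(x+.5)/4.8-.5,100+(y+.5)/4.8-.5)
for z,x,y in [(175,455,155),(175,458,565),(169.5,518,155),(169.5,522,555),(118,290,152),(118,305,497),(118,350,152),(118,360,490),(110,560,90),(110,555,540),(15,48,68),(15,82,468)]:
    print(z,onz(m,q(x,y),z).round(1))
t=bot.camera_model("top"); print(proj(t,[[600,290,172],[600,200,172]]))
E
```

```text
175 [584.1 297.9 175. ]
175 [586.5 208.  175. ]
169.5 [597.3 297.7 169.5]
169.5 [601.1 208.7 169.5]
118 [544.  293.4 118. ]
118 [546.8 205.3 118. ]
118 [558.6 293.7 118. ]
118 [561.1 207.4 118. ]
110 [609.8 309.  110. ]
110 [613.1 191.9 110. ]
15 [459.  309.2  15. ]
15 [462.7 181.3  15. ]
[[243.17661449 184.15760473]
 [268.30681863 184.14352724]]
```

Request:
step_arm(
  moves="24 5 -40 -0.009 0.36 0.011 55;24 5 -80 -0.009 0.36 0.011 55;24 5 -115 -0.009 0.36 0.011 55;24 5 -132 -0.009 0.36 0.011 55;24 5 -132 -0.009 0.36 0.011 55;24 5 -132 -0.009 0.36 0.011 55;24 5 -132 -0.009 0.36 0.011 55;24 5 -132 -0.009 0.36 0.011 55",
)

```text
time: 3.25
eef_pos: [608.6, 253.3, 215.2]
orientation: [-2.0, -2.059, 0.369]
contact_force: [-0.1, -0.6, 0.2]
finger_gap: 0.549
grasp_force: 0.0
```

```bash
python3 - <<'E'
from h import *
import pickle
from scipy.spatial.transform import Rotation as R
s=bot.get_state();m=bot.camera_model("wrist");im=bot.snapshot("wrist")
pickle.dump((m,s,im),open("w2.pkl","wb"));print(s["time"],s["eef_pos"],s["joints"].round(2) if hasattr(s["joints"],'round') else s["joints"]);print(R.from_rotvec(s["orientation"]).as_matrix().round(3))
cv2.imwrite("pics/w2.png",im[:,:,::-1])
E
```

```text
3.25 [608.56117083 253.26751699 215.16146237] [-0.01  0.81 -0.79  0.99  0.33  1.82 -0.64]
[[-0.029  0.937 -0.348]
 [ 1.     0.028 -0.01 ]
 [ 0.001 -0.348 -0.938]]
```

View pics/w2.png

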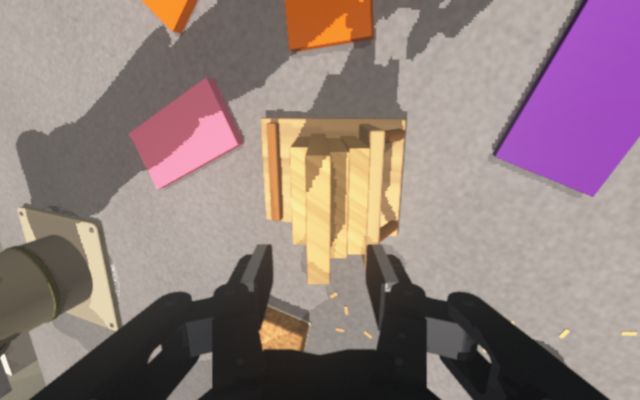

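Looking along the board, the long blank's end face spans (306–330, 145–284), second in the stack. The fingers are at x≈272 and 367, so it is centred between them. Quick ray check.

```bash
python3 - <<'E'
from h import *
import pickle
from scipy.spatial.transform import Rotation as R
m,s,im=pickle.load(open("w2.pkl","rb"))
r=R.from_rotvec(s["orientation"]).as_matrix();p0=np.array(s["eef_pos"])
P=[onz(m,q,z) for q,z in [((308,284),175),((306,145),175),((329,283),169.4),((329.5,142),169.4)]]
for p in P: print(p.round(1))
c=np.mean(P,0);print("top centre",c.round(1),"in tool",(r.T@(c-p0)).round(1))
E
```

```text
[587.  207.7 175. ]
[584.  303.9 175. ]
[600.6 208.5 169.4]
[597.1 306.  169.4]
top centre [592.2 256.5 172.2] in tool [ 3.7 -0.3 45.9]
```

Request:
step_arm(
  moves="-8 0 -21 0 0 0 55;-15 0 -41 0 0 0 55;-22 -1 -60 0 0 0 55;-29 -1 -79 0 0 0 55;-29 -1 -79 0 0 0 55;-29 -1 -79 0 0 0 55",
)

```text
time: 3.9
eef_pos: [579.6, 252.0, 134.3]
orientation: [-1.998, -2.057, 0.374]
contact_force: [0.3, 0.6, 0.9]
finger_gap: 0.55
grasp_force: 0.0
```

Request:
step_arm(
  moves="0 0 0 0 0 0 0;0 0 0 0 0 0 0;0 0 0 0 0 0 0;0 0 0 0 0 0 0;0 0 0 0 0 0 0;0 0 0 0 0 0 0;0 0 0 0 0 0 0",
)

```text
time: 4.6
eef_pos: [578.6, 252.6, 134.8]
orientation: [-1.996, -2.057, 0.375]
contact_force: [-5.4, -1.5, 7.3]
finger_gap: 0.176
grasp_force: 58.3
```

Request:
step_arm(
  moves="1 0 3 0 0 0 0;3 0 8 0 0 0 0;6 0 15 0 0 0 0;9 0 23 0 0 0 0;12 0 31 0 0 0 0;15 0 39 0 0 0 0;18 0 48 0 0 0 0;21 1 56 0 0 0 0;24 1 64 0 0 0 0;27 1 72 0 0 0 0",
)

```text
time: 5.6
eef_pos: [606.4, 253.1, 205.9]
orientation: [-1.998, -2.057, 0.375]
contact_force: [-4.0, 0.1, -1.9]
finger_gap: 0.181
grasp_force: 58.4
```

Request:
step_arm(
  moves="3 0 8 0 0 0 0;6 0 16 0 0 0 0;9 0 24 0 0 0 0;12 0 32 0 0 0 0;15 0 41 0 0 0 0;18 0 49 0 0 0 0;21 0 57 0 0 0 0;24 0 66 0 0 0 0;27 0 74 0 0 0 0;28 0 76 0 0 0 0",
)

```text
time: 6.6
eef_pos: [634.9, 253.1, 282.3]
orientation: [-1.999, -2.057, 0.372]
contact_force: [0.4, 0.6, -1.5]
finger_gap: 0.18
grasp_force: 58.7
```

Request:
step_arm(
  moves="5 0 30 0 0 0 0;5 0 60 0.003 -0.09 0 0;0 -10 80 0.006 -0.18 0 0;-10 -40 90 0.009 -0.27 0 0;-15 -80 90 0.011 -0.36 0 0;-20 -120 90 0.011 -0.36 0 0;-25 -160 90 0.011 -0.36 0 0;-30 -200 90 0.011 -0.36 0 0;-30 -240 90 0.011 -0.36 0 0;-35 -280 90 0.011 -0.36 0 0",
)

```text
time: 7.6
eef_pos: [599.0, -28.8, 371.2]
orientation: [2.189, 2.253, -0.0]
contact_force: [0.3, 0.5, -1.5]
finger_gap: 0.183
grasp_force: 60.4
```

Request:
step_arm(
  moves="0 -30 0 0 0 -0.04 0;-2 -70 0 0 0 -0.1 0;-6 -110 0 0 0 -0.16 0;-10 -150 -5 0 0 -0.2 0;-14 -190 -10 0 0 -0.23 0;-18 -230 -15 0 0 -0.23 0;-22 -270 -20 0 0 -0.23 0;-24 -300 -22 0 0 -0.23 0;-24 -315 -22 0 0 -0.23 0;-24 -320 -22 0 0 -0.23 0",
)

```text
time: 8.6
eef_pos: [574.9, -348.4, 348.7]
orientation: [-2.435, -1.985, 0.0]
contact_force: [0.2, -0.3, -1.7]
finger_gap: 0.175
grasp_force: 60.3
```

Request:
step_arm(
  moves="0 0 0 0 0 0 0;0 0 0 0 0 0 0;0 0 0 0 0 0 0",
)

```text
time: 8.9
eef_pos: [575.9, -345.2, 349.7]
orientation: [2.43, 1.99, 0.001]
contact_force: [0.3, 0.3, -1.1]
finger_gap: 0.179
grasp_force: 60.4
```

```bash
python3 - <<'E'
from h import *
import pickle
from scipy.spatial.transform import Rotation as R
s=bot.get_state();m=bot.camera_model("wrist");im=bot.snapshot("wrist")
pickle.dump((m,s,im),open("w3.pkl","wb"));print(s["time"],s["eef_pos"],s["contact_force"]);print(R.from_rotvec(s["orientation"]).as_matrix().round(3))
cv2.imwrite("pics/w3.png",im[:,:,::-1]); cv2.imwrite("pics/s3.png",bot.snapshot("scene")[:,:,::-1])
cv2.imwrite("pics/w3b.png",cv2.resize(im[:,:,::-1],(800,500),interpolation=cv2.INTER_CUBIC))
E
```

```text
8.9 [ 575.92919598 -345.17319557  349.66708177] [ 0.3214332   0.31346234 -1.14956568]
[[ 0.197  0.98   0.001]
 [ 0.98  -0.197  0.   ]
 [ 0.     0.001 -1.   ]]
```

View pics/w3b.png

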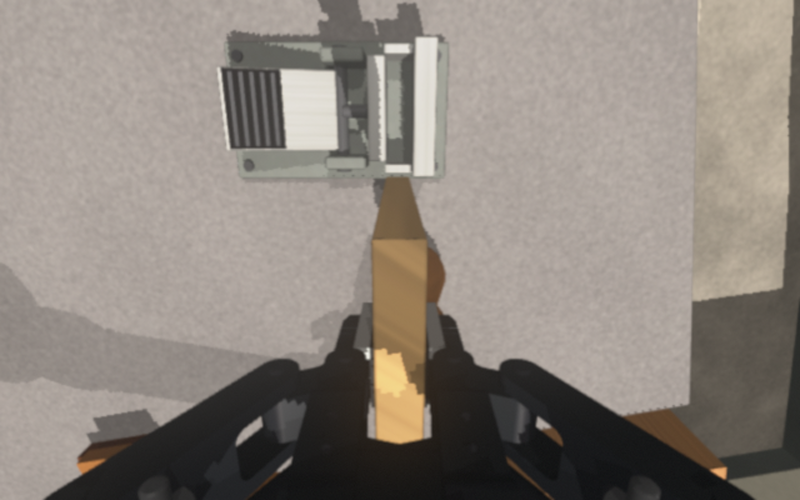

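The press is well in view at (222–448, 35–180). The slot lies between the jaw at x≈380 and the fence at x≈415, and the board hangs straight with its bottom corner at (398,178). Enlarging.

```bash
python3 - <<'E'
import cv2
im=cv2.imread("pics/w3.png")
a=cv2.resize(im[25:155,265:365],None,fx=4.5,fy=4.5,interpolation=cv2.INTER_CUBIC)
b=cv2.resize(cv2.imread("pics/s3.png")[150:250,330:440],None,fx=3,fy=3,interpolation=cv2.INTER_CUBIC)
import numpy as np
b=np.vstack([b,np.zeros((a.shape[0]-b.shape[0],b.shape[1],3),np.uint8)])
cv2.imwrite("pics/w3c.png",np.hstack([a,b]));print(a.shape)
E
```

```text
(585, 450, 3)
```

View pics/w3c.png

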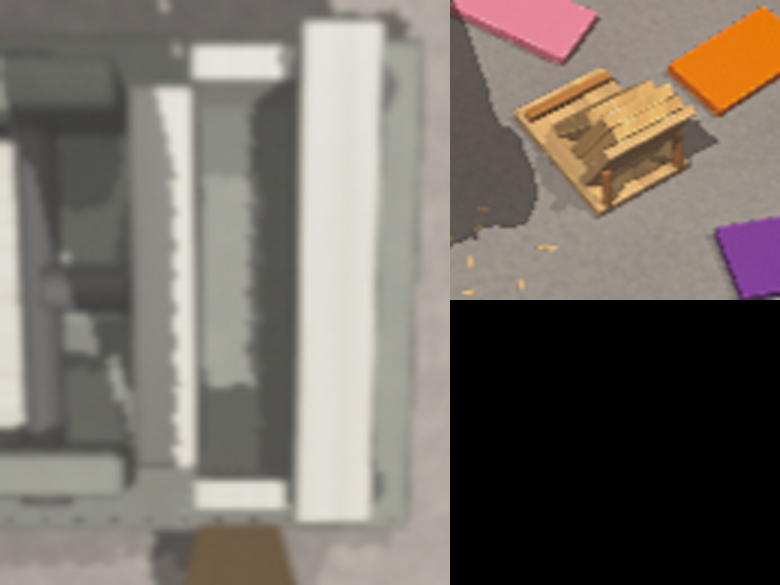

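The three short boards are still leaning. In the crop, the jaw's slot edge runs (192,88)–(195,468), the fence's inner edge (303,22)–(297,520), and the cheek inner edges are at rows 80 and 480.

```bash
python3 - <<'E'
from h import *
import pickle
from scipy.spatial.transform import Rotation as R
m,s,im=pickle.load(open("w3.pkl","rb"))
r=R.from_rotvec(s["orientation"]).as_matrix();p0=np.array(s["eef_pos"])
q=lambda x,y:(265+(x+.5)/4.5-.5,25+(y+.5)/4.5-.5)
g=lambda x,y,z:onz(m,q(x,y),z)
J=[g(192,88,85),g(195,468,85)];F=[g(303,22,90),g(297,520,90)];C=[g(238,81,65),g(240,480,65)]
for n,P in (("jaw",J),("fence",F),("cheek",C)):
    d=P[0]-P[1]; print(n,np.round(P,1).tolist(),"len",np.linalg.norm(d).round(1),"yaw",np.arctan2(-d[0],d[1]).round(3))
yaw=-0.20
for yaw in (-.2,-.22):
    X=np.array([np.cos(yaw),np.sin(yaw),0]);Y=np.array([-np.sin(yaw),np.cos(yaw),0])
    j,f,c=np.mean(J,0),np.mean(F,0),np.mean(C,0)
    print("gap",(f-j)@X,"slot",X*((f+j)/2@X)+Y*(c@Y), "ends",[ (k@Y).round(1) for k in C])
# pad: from the 800x500 view
w=lambda x,y,z:onz(m,(x*.8,y*.8),z)
print("pad",[w(*k).round(1).tolist() for k in((222,70,88),(230,148,88),(281,70,75),(284,148,75))])
# board tip corners
for z in (349.7-127,): print("tip",[(r.T@(onz(m,q(x,y),z)-p0)).round(1).tolist() for x,y in((193,527),(282,527))])
E
```

```text
jaw [[591.9, -200.0, 85.0], [572.2, -297.0, 85.0]] len 99.1 yaw -0.201
fence [[623.5, -191.2, 90.0], [598.0, -316.7, 90.0]] len 128.1 yaw -0.2
cheek [[604.9, -197.2, 65.0], [583.8, -304.4, 65.0]] len 109.2 yaw -0.194
gap 29.2186987790294 slot [ 596.420466   -251.19213705    0.        ] ends [np.float64(-73.1), np.float64(-182.3)]
gap 29.206432262782982 slot [ 596.41260677 -251.23275007    0.        ] ends [np.float64(-60.4), np.float64(-169.6)]
pad [[436.2, -182.1, 88.0], [420.5, -253.2, 88.0], [488.8, -190.9, 75.0], [470.7, -263.9, 75.0]]
tip [[44.6, -9.2, 127.0], [44.6, 8.0, 127.0]]
```

Request:
step_arm(
  moves="7 30 0 0 0 0 0;14 60 0 0 0 0 0;21 88 0 0 0 0 0;21 94 -20 0 0 0 0;21 94 -50 0 0 0 0;21 94 -80 0 0 0 0;21 94 -100 0 0 0 0;21 94 -115 0 0 0 0;21 94 -115 0 0 0 0;21 94 -115 0 0 0 0",
)

```text
time: 10.0
eef_pos: [596.6, -252.9, 235.1]
orientation: [2.432, 1.987, 0.001]
contact_force: [0.8, -0.2, -1.0]
finger_gap: 0.178
grasp_force: 60.3
```

```bash
python3 - <<'E'
from h import *
from scipy.spatial.transform import Rotation as R
P=[]
for i in range(4):
    s=bot.get_state();P.append(s["eef_pos"]);bot.snapshot("top")
print(s["time"],np.mean(P,0),np.std(P,0));print(R.from_rotvec(s["orientation"]).as_matrix().round(3))
E
```

```text
10.15 [ 596.85200776 -252.98371944  235.52302754] [0.14041919 0.051409   0.2600481 ]
[[ 0.2    0.98   0.002]
 [ 0.98  -0.2   -0.001]
 [-0.     0.002 -1.   ]]
```

Request:
step_arm(
  moves="0 1 -8 0 0 0 0;0 1 -18 0 0 0 0;0 1 -28 0 0 0 0;0 1 -38 0 0 0 0;0 1 -48 0 0 0 0;0 1 -58 0 0 0 0;0 1 -66 0 0 0 0;0 1 -74 0 0 0 0;0 1 -79 0 0 0 0;0 1 -80 0 0 0 0",
)

```text
time: 11.2
eef_pos: [596.0, -251.9, 153.5]
orientation: [-2.433, -1.987, 0.0]
contact_force: [0.1, 0.2, -0.6]
finger_gap: 0.178
grasp_force: 60.6
```

Request:
step_arm(
  moves="0 0 -2 0 0 0 0;0 0 -4 0 0 0 0;0 0 -5 0 0 0 0;0 0 -6 0 0 0 0;0 0 -6 0 0 0 0",
)

```text
time: 11.7
eef_pos: [596.3, -252.0, 148.1]
orientation: [2.433, 1.987, 0.0]
contact_force: [-0.5, -0.8, -1.4]
finger_gap: 0.181
grasp_force: 60.6
```

Request:
step_arm(
  moves="0 0 -1 0 0 0 0;0 0 -2 0 0 0 0;0 0 -2 0 0 0 0",
)

```text
time: 12.0
eef_pos: [596.3, -252.0, 146.1]
orientation: [2.433, 1.987, 0.0]
contact_force: [0.3, 0.7, -1.7]
finger_gap: 0.179
grasp_force: 60.6
```

Request:
step_arm(
  moves="0 0 -1 0 0 0 0;0 0 -2 0 0 0 0;0 0 -2 0 0 0 0",
)

```text
time: 12.3
eef_pos: [596.6, -252.2, 146.0]
orientation: [2.432, 1.986, 0.001]
contact_force: [-3.3, -0.1, 11.2]
finger_gap: 0.183
grasp_force: 62.2
```

Request:
step_arm(
  moves="0 0 1 0 0 0 0;0 0 1 0 0 0 0;0 0 1 0 0 0 25;0 0 1 0 0 0 32;0 0 1 0 0 0 40;0 0 1 0 0 0 50;0 0 1 0 0 0 60;0 0 1 0 0 0 60",
)

```text
time: 13.1
eef_pos: [596.3, -252.0, 145.1]
orientation: [2.433, 1.987, 0.0]
contact_force: [-0.3, 0.1, -0.2]
finger_gap: 0.6
grasp_force: 0.0
```

Request:
step_arm(
  moves="0 0 8 0 0 0 60;0 0 20 0 0 0 60;0 0 35 0 0 0 60;0 0 55 0 0 0 60;0 0 80 0 0 0 60;0 0 105 0 0 0 60;0 0 130 0 0 0 60;0 0 140 0 0 0 60;0 0 140 0 0 0 60;0 0 140 0 0 0 60",
)

```text
time: 14.1
eef_pos: [596.0, -251.9, 284.4]
orientation: [-2.432, -1.987, 0.001]
contact_force: [0.5, -0.6, -0.7]
finger_gap: 0.6
grasp_force: 0.0
```

```bash
python3 - <<'E'
from h import *
s=bot.get_state();m=bot.camera_model("wrist");im=bot.snapshot("wrist");print(s["time"],s["eef_pos"],s["orientation"])
sc=bot.snapshot("scene")
cv2.imwrite("pics/w4.png",np.hstack([cv2.resize(im,(512,320)),cv2.resize(sc[190:310,195:303],(288,320),interpolation=cv2.INTER_CUBIC)])[:,:,::-1])
E
```

```text
14.1 [ 596.04408263 -251.91136906  284.3967656 ] [-2.43247353e+00 -1.98721115e+00  5.36990151e-04]
```

View pics/w4.png

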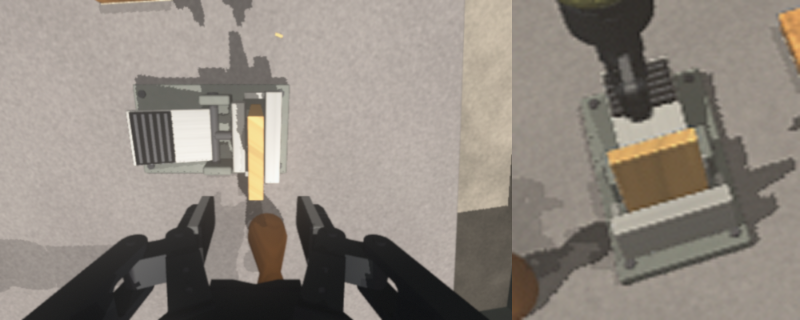

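The blank stands in the slot and the vase, press and pedal are clear. Next is the pedal: pad centre ≈ (451,−222).

Request:
step_arm(
  moves="-40 8 0 0 0 0 20;-80 16 0 0 0 0 0;-120 25 0 0 0 0 0;-145 30 -10 0 0 0 0;-145 30 -50 0 0 0 0;-145 30 -90 0 0 0 0;-145 30 -130 0 0 0 0;-145 30 -165 0 0 0 0;-145 30 -175 0 0 0 0;-145 30 -175 0 0 0 0",
)

```text
time: 15.2
eef_pos: [450.3, -221.5, 108.9]
orientation: [-2.43, -1.986, 0.001]
contact_force: [-0.3, -0.6, 0.7]
finger_gap: 0.002
grasp_force: 0.0
```

Request:
step_arm(
  moves="0 0 -8 0 0 0 0;0 0 -16 0 0 0 0;0 0 -22 0 0 0 0;0 0 -26 0 0 0 0;0 0 -29 0 0 0 0;0 0 -32 0 0 0 0;0 0 -32 0 0 0 0",
)

```text
time: 15.9
eef_pos: [451.3, -222.1, 78.1]
orientation: [2.433, 1.987, 0.0]
contact_force: [-1.1, 0.2, 2.8]
finger_gap: -0.003
grasp_force: 1.6
```

Contact at z≈80, as expected. Pressing on.

Request:
step_arm(
  moves="0 0 -3 0 0 0 0;0 0 -6 0 0 0 0;0 0 -9 0 0 0 0;0 0 -12 0 0 0 0;0 0 -15 0 0 0 0;0 0 -18 0 0 0 0;0 0 -21 0 0 0 0;0 0 -23 0 0 0 0;0 0 -24 0 0 0 0",
)

```text
time: 16.8
eef_pos: [450.4, -221.9, 54.5]
orientation: [-2.432, -1.986, 0.002]
contact_force: [-11.9, 3.3, 24.3]
finger_gap: 0.002
grasp_force: 12.3
```

Request:
step_arm(
  moves="0 0 -1 0 0 0 0;0 0 -2 0 0 0 0;0 0 -2 0 0 0 0",
)

```text
time: 17.1
eef_pos: [450.5, -222.0, 54.0]
orientation: [-2.433, -1.987, 0.004]
contact_force: [-17.5, 6.3, 36.8]
finger_gap: -0.001
grasp_force: 19.0
```

At the stop: the force is climbing and z is steady at 54. Ease slightly and hold.

Request:
step_arm(
  moves="0 0 0.5 0 0 0 0;0 0 0.5 0 0 0 0;0 0 0.5 0 0 0 0;0 0 0.5 0 0 0 0;0 0 0.5 0 0 0 0;0 0 0.5 0 0 0 0;0 0 0.5 0 0 0 0;0 0 0.5 0 0 0 0;0 0 0.5 0 0 0 0",
)

```text
time: 18.0
eef_pos: [450.5, -222.0, 54.2]
orientation: [-2.433, -1.987, 0.003]
contact_force: [-15.8, 6.2, 32.6]
finger_gap: 0.004
grasp_force: 16.5
```

Request:
step_arm(
  moves="0 0 3 0 0 0 0;0 0 6 0 0 0 0;0 0 10 0 0 0 0;0 0 14 0 0 0 0;0 0 19 0 0 0 0;0 0 24 0 0 0 0;0 0 30 0 0 0 0;0 0 45 0 0 0 0;0 0 70 0 0 0 0;0 0 100 0 0 0 0",
)

```text
time: 19.0
eef_pos: [450.1, -221.5, 153.2]
orientation: [-2.431, -1.986, 0.001]
contact_force: [-0.2, -1.2, 0.9]
finger_gap: 0.001
grasp_force: 0.0
```

Request:
step_arm(
  moves="-10 10 50 0 0 0 0;-20 20 100 0 0 0 0;-20 20 120 0 0 0 0;-20 20 120 0 0 0 0;-20 20 120 0 0 0 0;-20 20 120 0 0 0 0",
)

```text
time: 19.6
eef_pos: [430.5, -201.8, 271.6]
orientation: [-2.431, -1.986, 0.001]
contact_force: [0.6, -1.2, -0.1]
finger_gap: 0.001
grasp_force: 0.0
```

```bash
python3 - <<'E'
from h import *
s=bot.get_state();print(s["time"],s["eef_pos"])
sc=bot.snapshot("scene");t=bot.snapshot("top")
cv2.imwrite("pics/f.png",np.hstack([cv2.resize(sc[120:320,150:400],(400,320),interpolation=cv2.INTER_CUBIC),cv2.resize(t[100:300,210:460],(400,320),interpolation=cv2.INTER_CUBIC)])[:,:,::-1])
E
```

```text
19.6 [ 430.53796101 -201.79558765  271.56313711]
```

View pics/f.png

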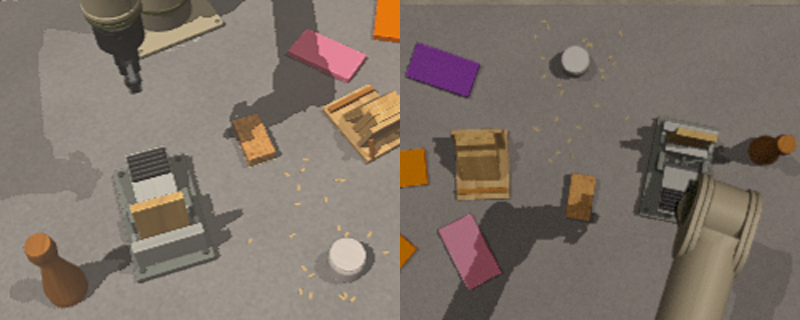

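The blank stands in the slot, the pedal is up and the bystanders and rack are unchanged. Handing in.

```bash
python3 -c "
from plant import bot
print(bot.finish_job())"
```

```text
the job is handed in; nothing more can be done
None
```

The job is handed in (no verdict was returned): the long blank stands in the press slot, the pedal was held at its stop for about 1.2 s and is back up, and in the last pictures the three short blanks still lean in the rack with nothing else disturbed.

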